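# Thread the rolling-pin axle and hang the pin in its stand

## Robot

A 7-joint arm with a two-finger parallel gripper is mounted at the origin on a cart in front of the work surface, level with it; the furniture and walls round the work are solid. World frame = base frame: x ahead of the robot, y to its left, z up, the work surface at z = 0. Lengths are in m, angles in rad, forces in N, time in s.
With the tool pointing down it reaches from about 0.4 to 0.9 m from the base axis. Payload 5.6 kg.
Tool frame: the origin (TCP) lies on the centre line of the jaws, within the pads' length; the fingertips stand 22 mm ahead of it and the grasp point (between the pads) lies 3 mm ahead of it (arm.tip_extent is the distance from the TCP to the fingertips, in m); z points along the fingers, y is the line along which they close (so a half turn about z gives the same grasp; the last joint's range is limited). The gripper opens to 92 mm and grips with 3 to 60 N. Pads are 20 mm wide; open, the fingers measure 128 mm over their backs; the gripper's body (75 mm by 189 mm) begins 69 mm behind the grasp point.
Start: joints at [1.091, 0.468, -0.012, 1.603, 0.006, 1.071, -0.056], TCP at [0.275, -0.589, 0.237] pointing down, gripper open.
Joint ranges: [-2.53, 2.53], [-0.31, 2.02], [-1.57, 1.55], [0.28, 2.44], [-1.29, 4.43], [0.15, 1.84], [-2.92, 2.92]. Speed limits (rad/s): [2.57, 2.57, 3.14, 3.14, 3.14, 3.14, 3.14].

## Interface

Orientations are given as a rotation vector (axis times angle).
In Python, from workcell import arm gives the robot as it stands.
- The arm moves only by the shell command python3 -m crank 'ROWS' [FORCE]. ROWS is JSON, a list of rows, each a list of 5 numbers: the closure in counts, from 0 (fully open) to 255 (shut), then the shift along the tool's x, y, z in units of 40 mm (1.0 is 40 mm), then the turn about the tool's z in degrees. In form: [[grip, tx, ty, tz, roll], ...]. A call has 1 to 5 rows; each row shifts and turns the commanded pose from where the row before left it, along the tool's axes as they then stand; what a row does not reach is not made up. A row lasts 1/8 s, in which the tool goes at most 62.5 mm and 10.7 degrees, less where a joint would pass 70% of its speed; a pose out of reach is approached as far as the arm can. A call is refused whole if a number of a shift passes 1 or a number of a turn 10.7, either way. A call with a gripper value outside its range is refused whole. The fingers move at their own pace and stop on an object; FORCE is the grip in N (left out, the last holds). Time passes only in rows, so rows that do not move let the fingers close. It gives the time, the measured TCP pose, the force, the opening and the grip force at its end, in the units of the state.
- arm.get_state(): the state, without advancing time (a new reading comes with each control period).
- arm.camera(name): name is "side" or "top"; returns (picture, depth): 480x640x3 uint8, red, green, blue; 480x640 float32, m along the optical axis (not along the pixel's ray), 0 where there is no reading.
- arm.calibration(name): a dict with "vfov" (degrees; the focal length in pixels is half the picture's height over the tangent of half this angle, whatever the lens; pixels are square), "cx", "cy" (the principal point, pixels), "rvec" (rotation vector, rad) and "tvec" (3), from world to camera coordinates, as OpenCV has them. Camera axes: x right, y down, z forward; pixel columns grow to the right and rows downward; lengths in m; the calibration is good to about 2 mm. A picture is of the moment at which its call begins. calibration takes no time and is no camera call.
- arm.close_job(): hands the job in; it is judged then, once.
The state is a dict: "time": time; "q": joint angles; "joint_velocities": joint speeds; "joint_efforts": joint torques, N m; "ee_pos": TCP position; "tcp_rot": TCP orientation; "contact_force": force on the tool from outside, world axes, zero at the start; "wrist_torque": the same for the moment, N m; "finger_gap": finger opening in m; "gripper_force": force on a finger pad.
Only numpy, scipy, OpenCV 4.12 (cv2) and the standard library are available. Lean on these libraries where they do the work, as an engineer would, in place of code of your own. Each camera call takes 0.05 s, during which the arm holds its last target. There are 200 camera calls.

## Task

Put the small rolling pin back together: lift the steel axle by its wooden handle out of the forked stand and thread it gently down through the steel sleeve of the wooden barrel that drains on the sloping cradle (the sleeve sits somewhat off centre, so feel for its mouth), until the axle's collar rests against the barrel's end. Then carry the barrel on the axle, lay the axle level in both forks of the stand again with the barrel hanging between them, and let go. Never touch the barrel with the gripper or ram the axle against it, and leave the honey jar, the garlic and the salt shaker where they are.

Things in the scene. Friction and masses are not known exactly. Their poses are not given: they have to be found in the camera images.
- axle_mid (a point): The axle: steel rod 15 mm thick, wooden handle at one end, about 0.2 kg. Point on its axis; point y runs along it from handle to tip. Along y: plain tip end at +75 mm (2 mm bevel), collar's barrel-side face at -40 mm (collar 30 mm wide, 6 mm thick), 15 mm thick neck -46 to -68 mm, handle -68 to -118 mm. Starts level in the stand's forks, neck in the -y fork, tip in the other.
- axle_handle (a point): Centre of the axle's squared wooden handle (22 mm wide along its x, 26 mm high along its z, 50 mm long along its y), 93 mm from axle_mid towards -y. Same axes as axle_mid. The place to grip.
- barrel_mid (a point): Centre of the barrel: loose wooden cylinder, 60 mm wide, 80 mm long, 0.18 kg. Site y runs along it, at first 18 degrees down the slope; enter the upper (-y) end. The bore, 18 mm wide, no bevel, is in a steel sleeve with 40 mm end flanges, parallel to y; the sleeve sits stiffly (20 N) up to 9 mm off centre along point x, unmeasured: feel or look for it. Slides off the axle if the tip is low.
- cradle_seat (a point): The fixed wooden draining cradle: a V-trough sloping 18 degrees down towards the point's +y (point axes are level). Point: where the barrel's centre lies at the start, 72 mm above the worktop. A lip 6 mm thick at the lower end stops the barrel; its top is 12 mm below the bore's axis, so the rod's tip passes over it, 35 mm beyond the barrel. Base 74 x 112 mm.
- stand_seat (a point): The fixed stand: board 72 x 146 mm with two steel forks 8 mm thick, open at the top, 57 mm either way from this point along the point's y. The point is where axle_mid belongs, 72 mm above the worktop, the axle level, one fork at its neck, the other beyond the barrel (either way round). Slots 18 mm wide, flaring to 38 mm at the tips, 24 mm above the axis; the rod rests on their floors.
- honey_jar_mid (a point): Middle of a honey jar, 64 mm wide and 99 mm high, standing: a bystander.
- garlic_mid (a point): Middle of a garlic bulb, about 60 mm: a bystander.
- salt_shaker_mid (a point): Middle of a salt shaker, 44 mm wide and 90 mm high, standing: a bystander.

How it is judged:
On the way:
1. the axle is through the barrel's sleeve and its collar rests against the barrel's end (x of barrel_mid in the frame of axle_mid between -0.014 and 0.014 m and z of barrel_mid in the frame of axle_mid between -0.014 and 0.014 m and y of barrel_mid in the frame of axle_mid between -0.005 and 0.005 m), for 0.2 s.
At the end, for the whole second after the job is handed in: The axle lies in both forks of the stand (axle_mid within 11 mm of stand_seat, axes within 0.08 rad, either way round), the barrel hangs on it between them (its centre within 14 mm of the rod's axis, within 16 mm of axle_mid along it), and both are at rest (x of barrel_mid in the frame of axle_mid between -0.014 and 0.014 m and z of barrel_mid in the frame of axle_mid between -0.014 and 0.014 m and y of barrel_mid in the frame of axle_mid between -0.016 and 0.016 m and distance between axle_mid and stand_seat below 0.011 m and angle between the y axis of axle_mid and the y axis of stand_seat, either way round below 0.08 rad and linear speed of axle below 0.02 m/s and linear speed of barrel below 0.03 m/s); the robot touches nothing.
It fails at once if the gripper or arm touches the barrel (contact force between any of the fingers, the arm and barrel above 1 N).
It fails at once if the axle is rammed against the barrel (more than 60 N) (contact force between axle and barrel above 60 N).
It fails at once if the honey jar, garlic or salt shaker is moved by more than 30 mm (distance of any of honey_jar_mid, garlic_mid, salt_shaker_mid from where it was at the start of the episode above 0.03 m).
It also fails if it takes over 67 s, if anything falls off the work surface, if the arm or the gripper's body presses on something with over 40 N, if the wrist force passes 120 N, or if a joint passes its speed limit or range.

## Working session

There is one attempt and no reset: what is moved stays moved. The work goes in short steps, Python scripts to look and compute and a shell command to move; the robot and the scene stay as the last step left them, time stands still between calls to the robot, and variables do not carry over. Pictures are saved under pics/ and viewed, at most 11 in all, crops included, and the job is handed in when it is done.

```bash
ls; mkdir -p pics; cat > h.py <<'E'
import numpy as np,cv2
from scipy.spatial.transform import Rotation as R
from workcell import arm
def snap(n,tag):
    im,d=arm.camera(n); cv2.imwrite(f'pics/{tag}.png',im[:,:,::-1]); np.save(f'pics/{tag}.npy',d); return im,d
def cal(n):
    c=arm.calibration(n); return 240/np.tan(np.radians(c['vfov'])/2),c['cx'],c['cy'],R.from_rotvec(np.ravel(c['rvec'])).as_matrix(),np.ravel(c['tvec'])
def cloud(n,d):
    f,cx,cy,M,t=cal(n); v,u=np.mgrid[:480,:640]
    P=np.stack([(u-cx)/f*d,(v-cy)/f*d,d],-1); W=(P-t)@M; W[d==0]=np.nan; return W
def proj(n,X):
    f,cx,cy,M,t=cal(n); c=np.atleast_2d(X)@M.T+t; return c[:,:2]/c[:,2:]*f+[cx,cy]
E
python3 - <<'E'
from h import *
for n in('side','top'):
    snap(n,n+'0'); f,cx,cy,M,t=cal(n); print(n,f,cx,cy,'pos',-M.T@t,'fwd',M[2])
s=arm.get_state(); print(s, R.from_rotvec(s['tcp_rot']).as_matrix().round(3))
E
```

```text
pics
side 611.0536789574288 311.07338612662454 247.2177568467345 pos [-0.03455338  0.24945855  0.97653599] fwd [ 0.5444717  -0.01003301 -0.8387192 ]
top 464.58069876689945 322.2750736433487 242.00660083315208 pos [0.37795283 0.22734911 0.93625603] fwd [ 0.197732    0.02555436 -0.97992297]
{'time': 0.1, 'q': array([ 1.09101933,  0.46831987, -0.0115809 ,  1.60349957,  0.0060052 ,
        1.07143431, -0.05629964]), 'joint_velocities': array([ 1.90477553e-03, -2.02860610e-03, -4.76490943e-04, -2.01986182e-03,
        4.42202228e-04, -2.84059660e-05,  4.19129867e-04]), 'joint_efforts': array([ 1.65706570e-03, -5.21650779e+01, -1.20186844e-02, -2.44368017e+01,
       -5.67407347e-02,  1.41390457e-02,  6.03164631e-05]), 'ee_pos': array([ 0.27468514, -0.5885697 ,  0.23572886]), 'tcp_rot': array([-3.06548278e+00, -6.80185477e-01,  7.52779707e-04]), 'contact_force': array([-0.14391712, -0.06065194,  0.66524444]), 'wrist_torque': array([-0.02249954,  0.02027969, -0.04500068]), 'gripper_force': 0.0, 'finger_gap': 0.09179829937704977} [[ 0.906  0.423 -0.001]
 [ 0.423 -0.906  0.001]
 [-0.    -0.002 -1.   ]]
```

View pics/side0.png

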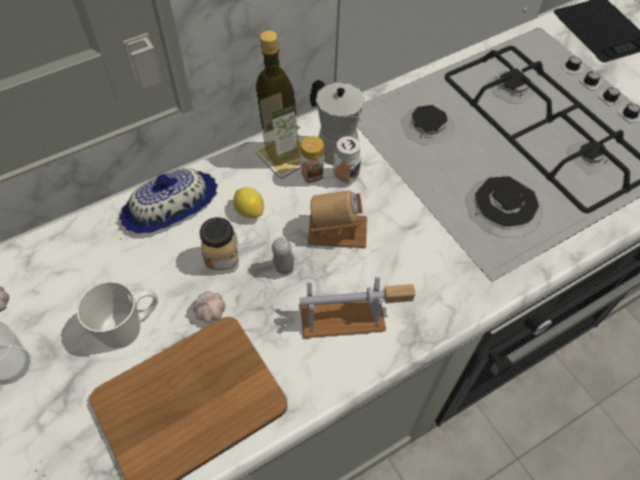

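View pics/top0.png

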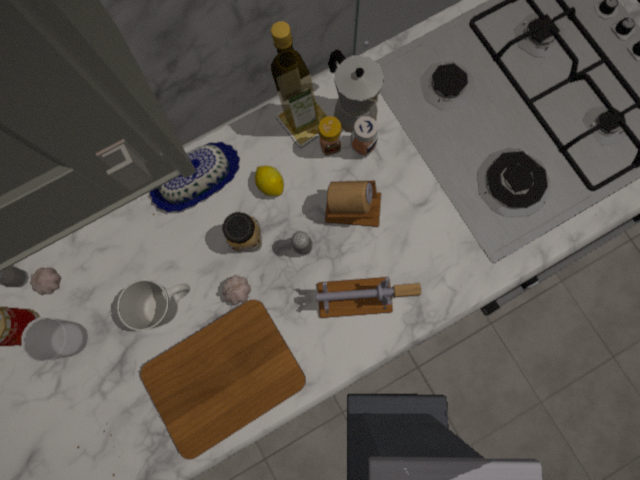

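```bash
python3 - <<'E'
from h import *
W={n:cloud(n,np.load(f'pics/{n}0.npy')) for n in('side','top')}
for n,px in(('side',[(400,293),(320,298),(376,297),(320,320),(310,290),(357,205),(335,205),(352,240),(285,265),(220,230),(208,305)]),('top',[(405,290),(345,295),(320,296),(355,310),(387,291),(350,195),(370,195),(350,217),(302,242),(240,225),(236,290)])):
    for u,v in px: print(n,u,v,np.round(W[n][v,u],4))
for n in W:
    P=W[n]; print(n)
    x,y,z=P[...,0],P[...,1],P[...,2]
    # table plane check
    print('table z med',np.nanmedian(z[abs(z)<.02]))
    im=cv2.imread(f'pics/{n}0.png')
    c=im[170:350,270:430]; cv2.imwrite(f'pics/{n}0c.png',cv2.resize(c,None,fx=3.3,fy=3.3,interpolation=cv2.INTER_CUBIC))
E
python3 -c "
import cv2,numpy as np
cv2.imwrite('pics/both.png',np.hstack([cv2.resize(cv2.imread('pics/side0.png')[180:250,300:375],(400,373),interpolation=cv2.INTER_CUBIC),cv2.resize(cv2.imread('pics/top0.png')[165:235,315:390],(400,373),interpolation=cv2.INTER_CUBIC)]))"
```

```text
side 400 293 [0.4532 0.0919 0.0834]
side 320 298 [0.4488 0.225  0.0763]
side 376 297 [0.4506 0.1313 0.0749]
side 320 320 [0.4438 0.2239 0.0039]
side 310 290 [0.4563 0.2416 0.0904]
side 357 205 [0.6487 0.1521 0.0669]
side 335 205 [0.6255 0.195  0.0983]
side 352 240 [0.6097 0.1597 0.0083]
side 285 265 [0.5344 0.2854 0.0424]
side 220 230 [0.5724 0.3973 0.0988]
side 208 305 [0.4538 0.416  0.0451]
top 405 290 [0.4605 0.0982 0.0851]
top 345 295 [0.4516 0.2074 0.0788]
top 320 296 [0.4494 0.2533 0.0806]
top 355 310 [0.4281 0.1861 0.009 ]
top 387 291 [0.4592 0.1302 0.0786]
top 350 195 [0.6358 0.1978 0.1022]
top 370 195 [0.6438 0.1584 0.076 ]
top 350 217 [0.6032 0.1967 0.0645]
top 302 242 [0.5487 0.2872 0.09  ]
top 240 225 [0.5784 0.402  0.1018]
top 236 290 [0.4634 0.4165 0.0443]
side
table z med -0.00015424168836574803
top
table z med 0.001530317187994992
```

View pics/both.png

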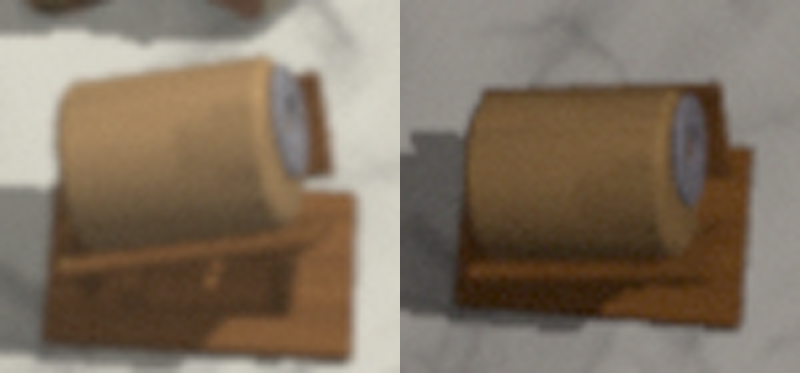

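```bash
cat > fit.py <<'E'
from h import *
from scipy.optimize import least_squares
def avg(n,k=6):
    A=[arm.camera(n) for _ in range(k)]; d=np.array([a[1] for a in A]); d[d==0]=np.nan
    return np.mean([a[0] for a in A],0),np.nanmedian(d,0)
E
python3 - <<'E'
from fit import *
for n in('side','top'):
    im,d=avg(n); np.savez(f'pics/{n}A.npz',im=im,d=d); W=cloud(n,np.nan_to_num(d)); x,y,z=np.moveaxis(W,-1,0)
    r,g,b=np.moveaxis(im,-1,0)
    # boards: low-z reddish points
    br=(r-b>40)
    for nm,box in(('stand',(.38,.54,.05,.28)),('cradle',(.54,.72,.08,.28))):
        m=br&(z>.003)&(z<.02)&(x>box[0])&(x<box[1])&(y>box[2])&(y<box[3])
        p=W[m]; rc=cv2.minAreaRect((p[:,:2]*1000).astype(np.float32)); print(n,nm,m.sum(),'z',np.median(p[:,2]).round(4),rc)
    # rod+handle
    m=(z>.068)&(z<.094)&(x>.42)&(x<.5)&(y>.05)&(y<.28); p=W[m]
    h=p[(p[:,1]<.112)]; print('handle',len(h),cv2.minAreaRect((h[:,:2]*1000).astype(np.float32)),'ztop',np.percentile(h[:,2],[50,90]))
    q=p[(p[:,1]>.15)&(p[:,1]<.225)]; f=np.polyfit(q[:,1],q[:,0],1); print('rod line x at .18',np.polyval(f,.18),'slope deg',np.degrees(np.arctan(f[0])),'ztop',np.percentile(q[:,2],90),'y range all',p[:,1].min(),p[:,1].max())
    # barrel
    m=(z>.04)&(z<.12)&(x>.56)&(x<.70)&(y>.12)&(y<.27)&(r-b>35)&(r+g+b>220); p=W[m]
    def res(a):
        yaw,pit=a[3],a[4]; ax=np.array([-np.sin(yaw)*np.cos(pit),np.cos(yaw)*np.cos(pit),-np.sin(pit)]); v=p-[a[0],.19,a[1]]
        return np.linalg.norm(v-np.outer(v@ax,ax),axis=1)-a[2]
    s=least_squares(lambda a:np.r_[res([a[0],a[1],.03,a[2],np.radians(18)])],[.63,.072,0],loss='soft_l1',f_scale=.002); a=s.x
    ax=np.array([-np.sin(a[2])*np.cos(.314),np.cos(a[2])*np.cos(.314),-np.sin(.314)]); 
    rr=res([a[0],a[1],.03,a[2],.314]); t=((p-[a[0],.19,a[1]])@ax)[abs(rr)<.003]
    print('barrel',len(p),'at y=.19 x,z',a[:2],'yaw',np.degrees(a[2]),'rms',np.sqrt(np.median(rr**2)),'t',np.percentile(t,[0,1,99,100]))
    # end face pts
    e=np.array([a[0],.19,a[1]])
    v=W-e; t=v@ax; m=(t<np.percentile(t[m] if 0 else t[(z>.04)&(z<.12)&(x>.56)&(x<.70)&(y>.12)&(y<.27)],3)+1); 
    m=(abs(r-b)<25)&(np.linalg.norm(v-t[...,None]*ax,axis=-1)<.033)&(t<0)&(t>-.06)
    vv,uu=np.nonzero(m); xa=np.cross(ax,[0,0,1]); xa/=np.linalg.norm(xa); za=np.cross(xa,ax)
    k=v[m]; print('flange',m.sum(),'t',np.median(t[m]),'x',np.percentile(k@xa,[2,50,98]),'z',np.percentile(k@za,[2,50,98]),'px',uu.min(),uu.max(),vv.min(),vv.max(), 'mean',uu.mean(),vv.mean())
E
```

```text
side stand 2083 z 0.008 ((446.1039123535156, 184.17633056640625), (60.35008239746094, 143.5118408203125), 4.619107723236084)
side cradle 827 z 0.006 ((634.273193359375, 185.0060272216797), (109.16436767578125, 71.38227081298828), 88.26685333251953)
handle 405 ((458.792236328125, 89.45148468017578), (22.409378051757812, 46.319435119628906), 3.91394305229187) ztop [0.08219864 0.0834961 ]
rod line x at .18 0.449598384537524 slope deg -4.613588399811121 ztop 0.07733934210403502 y range all 0.06640997175858576 0.2584088445019355
barrel 1358 at y=.19 x,z [0.63756306 0.07116464] yaw -3.360831571563016 rms 0.0008086970813751997 t [-0.04002313 -0.03891211  0.04103059  0.05192131]
flange 110 t -0.03381528059753357 x [-0.01147749  0.00649244  0.02473364] z [-0.01521256  0.00478803  0.01993986] px 351 361 192 212 mean 353.9818181818182 202.0
top stand 1481 z 0.0099 ((454.11865234375, 187.36087036132812), (69.5360107421875, 141.68003845214844), 4.685945987701416)
top cradle 342 z 0.0081 ((638.8309936523438, 187.88516235351562), (106.67855072021484, 70.1797866821289), 84.93832397460938)
handle 291 ((461.2055358886719, 90.72665405273438), (22.03577995300293, 44.01688766479492), 4.593649864196777) ztop [0.08414092 0.08515119]
rod line x at .18 0.4534169609571666 slope deg -4.436960087917245 ztop 0.07922756873297439 y range all 0.06848166364459533 0.2609147427014594
barrel 782 at y=.19 x,z [0.64018816 0.07429365] yaw -2.45864865321346 rms 0.0005614094093447867 t [-0.03800212 -0.02800027  0.04187242  0.04547602]
flange 113 t -0.031180827905522533 x [-0.0119779   0.0066265   0.02795627] z [-0.01704295  0.00351331  0.01965037] px 366 376 183 203 mean 368.8938053097345 192.44247787610618
```

```bash
python3 - <<'E'
from fit import *
for n in('side','top'):
    d=np.nan_to_num(np.load(f'pics/{n}A.npz')['d']); W=cloud(n,d); x,y,z=np.moveaxis(W,-1,0)
    for lo in(.1,.14,.18): 
        m=(z>lo)&(x>.55)&(x<.95)&(y>-.1)&(y<.32); 
        if m.any(): print(n,lo,'xmin',x[m].min(),'y at xmin',y[m][x[m].argmin()],'y',y[m].min(),y[m].max(),'zmax',z[m].max())
E
python3 -m crank '[[0,1,1,0,-9.9],[0,0,0,0,-9.9],[0,0,0,0,-9.9],[0,0,0,0,-9.9],[0,0,0,0,-9.9]]' 30
python3 -m crank '[[0,0,0,0,-9.9],[0,0,0,0,-9.9],[0,0,0,0,0]]'
```

```text
side 0.1 xmin 0.6150322128257 y at xmin 0.1686138570995097 y 0.13274590252254415 0.31997727038699086 zmax 0.3162031461911796
side 0.14 xmin 0.7993188915416422 y at xmin 0.30946499241866987 y 0.13274590252254415 0.31997727038699086 zmax 0.3162031461911796
side 0.18 xmin 0.8006263774957125 y at xmin 0.30977497079603017 y 0.24790742950039807 0.31997727038699086 zmax 0.3162031461911796
top 0.1 xmin 0.6147052225652908 y at xmin 0.17378053793518092 y 0.13624872614692593 0.3199814358242612 zmax 0.30020043125866586
top 0.14 xmin 0.8018637621363461 y at xmin 0.31070167683511724 y 0.13624872614692593 0.3199814358242612 zmax 0.30020043125866586
top 0.18 xmin 0.804148678045263 y at xmin 0.3148504041672104 y 0.25451666869800865 0.3199814358242612 zmax 0.30020043125866586
time: 1.32
ee_pos: [0.3281, -0.6083, 0.2365]
tcp_rot: [-2.495, -1.909, 0.0]
contact_force: [-0.1, -0.7, 1.1]
finger_gap: 0.092
gripper_force: 0.0
time: 1.7
ee_pos: [0.3279, -0.6084, 0.2365]
tcp_rot: [-2.139, -2.301, -0.001]
contact_force: [-0.1, -1.1, 0.1]
finger_gap: 0.0919
gripper_force: 0.0
```

```bash
python3 -m crank '[[0,1,0.91,0,0],[0,1,0.91,0,0],[0,1,0.91,0,0],[0,1,0.91,0,0],[0,1,0.92,0,0]]' >/dev/null
python3 -m crank '[[0,1,0,0,0],[0,1,0,0,0],[0,1,0,0,0],[0,1,0,0,0],[0,1,0,0,0]]' >/dev/null
python3 -m crank '[[0,1,0,0,0],[0,1,0,0,0],[0,1,0,0,0],[0,1,0,0,0],[0,1,0,0,0]]'
python3 -m crank '[[0,1,0,0,0],[0,1,0,0,0],[0,0.16,0,1,0],[0,0,0,1,0],[0,0,0,0,0]]'
python3 - <<'E'
from fit import *
for n in('side','top'): snap(n,n+'1')
im=np.hstack([cv2.imread(f'pics/{n}1.png')[200:360,270:470] for n in('side','top')]); cv2.imwrite('pics/v1.png',cv2.resize(im,(800,320),interpolation=cv2.INTER_CUBIC))
E
```

```text
time: 3.58
ee_pos: [0.4647, 0.0049, 0.2369]
tcp_rot: [2.14, 2.299, 0.001]
contact_force: [1.2, 0.4, -0.2]
finger_gap: 0.0922
gripper_force: 0.0
time: 4.2
ee_pos: [0.4563, 0.0896, 0.1547]
tcp_rot: [-2.136, -2.299, 0.007]
contact_force: [0.0, -1.5, 0.6]
finger_gap: 0.0919
gripper_force: 0.0
```

View pics/v1.png

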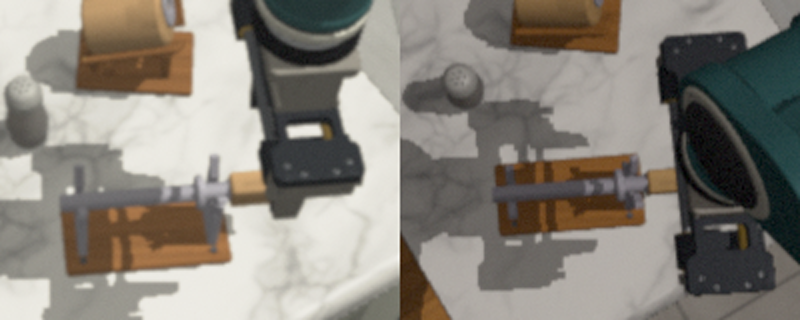

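```bash
python3 -m crank '[[0,0,0.07,0.5,0],[0,0,0,0.5,0],[0,0,0,0.5,0],[0,0,0,0.5,0],[0,0,0,0,0]]' 10
python3 -m crank '[[255,0,0,0,0],[255,0,0,0,0],[255,0,0,0,0],[255,0,0,0,0],[255,0,0,0,0]]' 10
python3 -m crank '[[255,0,0,0,0],[255,0,0,0,0]]' 10
```

```text
time: 4.92
ee_pos: [0.4617, 0.0899, 0.0773]
tcp_rot: [2.137, 2.302, 0.0]
contact_force: [0.8, 0.7, 0.0]
finger_gap: 0.092
gripper_force: 0.0
time: 5.55
ee_pos: [0.461, 0.0901, 0.0766]
tcp_rot: [2.136, 2.304, -0.0]
contact_force: [0.2, -0.3, 0.2]
finger_gap: 0.0439
gripper_force: 0.0
time: 5.8
ee_pos: [0.461, 0.0901, 0.0765]
tcp_rot: [-2.136, -2.304, 0.0]
contact_force: [0.3, 0.6, 0.7]
finger_gap: 0.0239
gripper_force: 0.0
```

```bash
python3 -m crank '[[255,0,0,0,0],[255,0,0,0,0],[255,0,0,0,0]]' 10
python3 -m crank '[[255,0,0,-0.1,0],[255,0,0,-0.1,0],[255,0,0,0,0]]' 10
```

```text
time: 6.18
ee_pos: [0.461, 0.0901, 0.0765]
tcp_rot: [-2.136, -2.304, 0.0]
contact_force: [-0.2, -0.1, 0.1]
finger_gap: 0.022
gripper_force: 10.0
time: 6.55
ee_pos: [0.4612, 0.0901, 0.0849]
tcp_rot: [2.136, 2.303, 0.001]
contact_force: [0.1, 0.2, -2.5]
finger_gap: 0.0219
gripper_force: 10.0
```

```bash
cat >> fit.py <<'E'
def rod(names=('side','top'),k=3,lo=.06,hi=.15):
    s=arm.get_state(); T=R.from_rotvec(s['tcp_rot']).as_matrix(); p0=s['ee_pos']; out={}
    for n in names:
        im,d=avg(n,k); W=cloud(n,np.nan_to_num(d)); L=(W-p0)@T
        for it in range(2):
            c=(0,0,0,0) if it==0 else (fy[0],fy[1],fz[0],fz[1])
            m=(L[...,0]>lo)&(L[...,0]<hi)&(abs(L[...,1]-(c[0]*L[...,0]+c[1]))<(.014 if it==0 else .008))&(L[...,2]<.075)&(L[...,2]>-.05)
            if it: m&=abs(L[...,2]-(c[2]*L[...,0]+c[3]))<.006
            q=L[m]
            if it==0: # keep upper envelope
                fz=np.polyfit(q[:,0],q[:,2],1)
                for _ in range(6):
                    r=q[:,2]-np.polyval(fz,q[:,0]); g=r<np.median(r)+.004; q=q[g]; fz=np.polyfit(q[:,0],q[:,2],1)
            else: fz=np.polyfit(q[:,0],q[:,2],1)
            fy=np.polyfit(q[:,0],q[:,1],1)
        print(n,len(q),'tilt down %.1f'%np.degrees(np.arctan(fz[0])),'yaw rel %.1f'%np.degrees(np.arctan(fy[0])),'y at .09: %.4f'%np.polyval(fy,.09),'ztop at .09 %.4f'%np.polyval(fz,.09),'xmax %.4f'%q[:,0].max())
    return out
E
python3 -c "
from fit import *
rod()"
```

```text
side 441 tilt down 2.8 yaw rel 0.6 y at .09: -0.0048 ztop at .09 0.0062 xmax 0.1499
top 398 tilt down 2.9 yaw rel -0.3 y at .09: -0.0009 ztop at .09 0.0043 xmax 0.1496
```

```bash
python3 -m crank '[[255,0.02,0,-0.18,0],[255,0.02,0,-0.18,0],[255,0.02,0,-0.18,0],[255,0.02,0,-0.18,0],[255,0.02,0,-0.18,0]]' 10
python3 -m crank '[[255,0,0,0,0]]' 10
python3 -c "
from fit import *
rod()"
```

```text
time: 7.48
ee_pos: [0.4607, 0.0941, 0.1211]
tcp_rot: [2.136, 2.304, 0.0]
contact_force: [-0.4, -0.4, -2.1]
finger_gap: 0.022
gripper_force: 10.0
time: 7.6
ee_pos: [0.4612, 0.0942, 0.1213]
tcp_rot: [2.136, 2.303, 0.002]
contact_force: [0.6, 0.2, -0.6]
finger_gap: 0.022
gripper_force: 10.0
side 457 tilt down 15.9 yaw rel 1.5 y at .09: -0.0046 ztop at .09 0.0281 xmax 0.1499
top 402 tilt down 15.6 yaw rel -0.1 y at .09: -0.0010 ztop at .09 0.0256 xmax 0.1500
```

```bash
python3 -m crank '[[255,0.02,0,-0.09,0],[255,0.02,0,-0.09,0],[255,0,0,0,0],[255,0,0,0,0]]' 10 >/dev/null
python3 -m crank '[[255,0,0,0,0],[255,0,0,0,0]]' 50
python3 -m crank '[[255,0,0,-0.5,0],[255,0,0,-0.5,0],[255,0,0,-0.5,0],[255,0,0,-0.5,0],[255,0,0,0,0]]' 50
python3 -c "
from fit import *
rod()"
```

```text
time: 8.65
ee_pos: [0.4606, 0.0957, 0.1277]
tcp_rot: [-2.136, -2.304, 0.0]
contact_force: [-0.8, -0.0, -1.8]
finger_gap: 0.0216
gripper_force: 50.0
time: 9.28
ee_pos: [0.4614, 0.0957, 0.2087]
tcp_rot: [2.135, 2.302, 0.003]
contact_force: [0.2, 0.4, -2.0]
finger_gap: 0.0215
gripper_force: 50.0
side 523 tilt down 18.5 yaw rel -0.0 y at .09: -0.0055 ztop at .09 0.0333 xmax 0.1499
top 497 tilt down 18.5 yaw rel -0.3 y at .09: -0.0025 ztop at .09 0.0316 xmax 0.1497
```

```bash
cat > fl.py <<'E'
from fit import *
from scipy.ndimage import map_coordinates
P={'side':(.63756,.07116,-3.36),'top':(.64019,.07429,-2.46)}
for n in P:
    im=np.load(f'pics/{n}A.npz')['im']; sig=im[...,2]-im[...,0]  # b-r
    a=P[n]; yaw=np.radians(a[2]); pit=np.radians(18)
    ax=np.array([-np.sin(yaw)*np.cos(pit),np.cos(yaw)*np.cos(pit),-np.sin(pit)]); xa=np.cross(ax,[0,0,1]); xa/=np.linalg.norm(xa); za=np.cross(xa,ax)
    g=np.arange(-.034,.0341,.001); gx,gz=np.meshgrid(g,g)
    best=[]
    for te in(-.038,-.039,-.040,-.041):
        c=np.array([a[0],.19,a[1]])+ax*(te+.001)
        q=proj(n,c+gx[...,None].reshape(-1,1)*xa+gz[...,None].reshape(-1,1)*za)
        S=map_coordinates(sig,[q[:,1],q[:,0]],order=1).reshape(gx.shape)
        ins=gx**2+gz**2<.0295**2
        for ox in np.arange(-.01,.0101,.0005):
            for oz in np.arange(-.006,.0061,.001):
                r=np.hypot(gx-ox,gz-oz); f=ins&(r<.0195)&(r>.010); w=ins&(r>.0205)
                best.append(((S[f].mean()-S[w].mean())/np.sqrt(S[f].var()+S[w].var()),ox,oz,te))
    best.sort(reverse=True); print(n,np.round(best[:6],4))
    c=np.array([a[0],.19,a[1]])+ax*(-.039); q=proj(n,c+gx.reshape(-1,1)*xa+gz.reshape(-1,1)*za)
    I=np.stack([map_coordinates(im[...,k],[q[:,1],q[:,0]],order=1).reshape(gx.shape) for k in(2,1,0)],-1)
    cv2.imwrite(f'pics/fl_{n}.png',cv2.resize(I[::-1].clip(0,255).astype(np.uint8),(380,380),interpolation=cv2.INTER_CUBIC))
cv2.imwrite('pics/fl.png',np.hstack([cv2.imread(f'pics/fl_{n}.png') for n in P]))
E
python3 fl.py
```

```text
side [[ 1.0093e+00 -1.5000e-03  6.0000e-03 -3.8000e-02]
 [ 1.0044e+00 -2.0000e-03  6.0000e-03 -3.8000e-02]
 [ 1.0027e+00 -2.5000e-03  6.0000e-03 -3.8000e-02]
 [ 1.0010e+00 -1.0000e-03  6.0000e-03 -3.8000e-02]
 [ 9.9740e-01 -5.0000e-04  6.0000e-03 -3.8000e-02]
 [ 9.8690e-01 -3.0000e-03  6.0000e-03 -3.8000e-02]]
top [[ 0.6792  0.0075  0.006  -0.038 ]
 [ 0.6791  0.008   0.006  -0.038 ]
 [ 0.6776  0.007   0.006  -0.038 ]
 [ 0.6772  0.0085  0.006  -0.038 ]
 [ 0.6772  0.009   0.006  -0.038 ]
 [ 0.6763  0.0065  0.006  -0.038 ]]
```

View pics/fl.png

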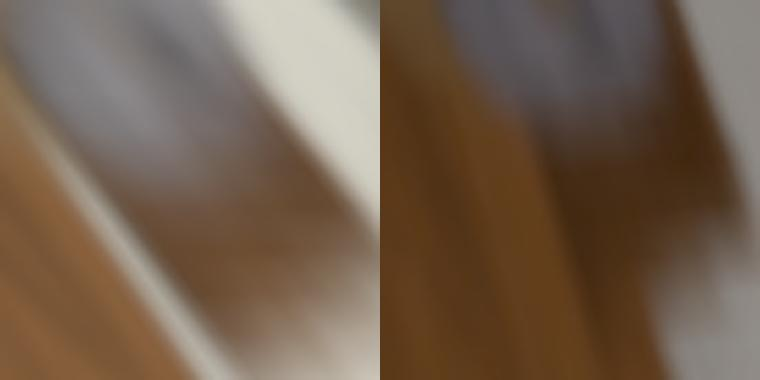

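```bash
sed -i "s/for te in(.*):/for te in np.arange(-.040,-.0269,.001):/; s/c+gx\[...,None\]/c+gx[...,None]/; s/ax\*(te+.001)/ax*te/; s/ax\*(-.039); q/ax*(-.033); q/" fl.py; cat >> fl.py <<'E'
for n in P:
    z=np.load(f'pics/{n}A.npz'); im=z['im']; W=cloud(n,np.nan_to_num(z['d'])); a=P[n]; yaw=np.radians(a[2]); pit=np.radians(18)
    ax=np.array([-np.sin(yaw)*np.cos(pit),np.cos(yaw)*np.cos(pit),-np.sin(pit)]); xa=np.cross(ax,[0,0,1]); xa/=np.linalg.norm(xa); za=np.cross(xa,ax)
    v=W-[a[0],.19,a[1]]; t=v@ax; X=v@xa; Z=v@za; rr=np.hypot(X,Z); s=im[...,2]-im[...,0]
    m=(abs(rr-.03)<.0025)&(abs(X)<.02)&(Z>.015)&(abs(t)<.07); h,e=np.histogram(t[m],np.arange(-.05,.06,.005)); print(n,'surface t hist',dict(zip((e[:-1]*1000).round(),h)))
    m=(rr<.018)&(abs(t)<.06)&(s>-25); print('face t pct',np.percentile(t[m],[5,25,50,75,95]).round(4),m.sum())
E
python3 fl.py
```

```text
side [[ 2.9147  0.01   -0.004  -0.03  ]
 [ 2.8534  0.01   -0.003  -0.03  ]
 [ 2.8285  0.01   -0.005  -0.03  ]
 [ 2.8162  0.0095 -0.004  -0.03  ]
 [ 2.774   0.0095 -0.003  -0.03  ]
 [ 2.7399  0.01   -0.005  -0.029 ]]
top [[ 3.562   0.0085 -0.006  -0.027 ]
 [ 3.4787  0.008  -0.006  -0.027 ]
 [ 3.439   0.009  -0.006  -0.027 ]
 [ 3.3615  0.0075 -0.006  -0.027 ]
 [ 3.3456  0.0095 -0.006  -0.027 ]
 [ 3.2375  0.0085 -0.005  -0.028 ]]
side surface t hist {np.float64(-50.0): np.int64(0), np.float64(-45.0): np.int64(0), np.float64(-40.0): np.int64(0), np.float64(-35.0): np.int64(14), np.float64(-30.0): np.int64(51), np.float64(-25.0): np.int64(47), np.float64(-20.0): np.int64(46), np.float64(-15.0): np.int64(49), np.float64(-10.0): np.int64(47), np.float64(-5.0): np.int64(48), np.float64(-0.0): np.int64(46), np.float64(5.0): np.int64(44), np.float64(10.0): np.int64(49), np.float64(15.0): np.int64(49), np.float64(20.0): np.int64(41), np.float64(25.0): np.int64(50), np.float64(30.0): np.int64(45), np.float64(35.0): np.int64(47), np.float64(40.0): np.int64(13), np.float64(45.0): np.int64(0), np.float64(50.0): np.int64(0)}
face t pct [-0.0345 -0.0342 -0.0338 -0.0324 -0.0313] 71
top surface t hist {np.float64(-50.0): np.int64(0), np.float64(-45.0): np.int64(0), np.float64(-40.0): np.int64(0), np.float64(-35.0): np.int64(0), np.float64(-30.0): np.int64(41), np.float64(-25.0): np.int64(54), np.float64(-20.0): np.int64(52), np.float64(-15.0): np.int64(51), np.float64(-10.0): np.int64(52), np.float64(-5.0): np.int64(49), np.float64(-0.0): np.int64(55), np.float64(5.0): np.int64(50), np.float64(10.0): np.int64(55), np.float64(15.0): np.int64(50), np.float64(20.0): np.int64(50), np.float64(25.0): np.int64(47), np.float64(30.0): np.int64(52), np.float64(35.0): np.int64(51), np.float64(40.0): np.int64(40), np.float64(45.0): np.int64(2), np.float64(50.0): np.int64(0)}
face t pct [-0.0321 -0.0316 -0.0311 -0.0302 -0.0287] 70
```

View pics/fl.png

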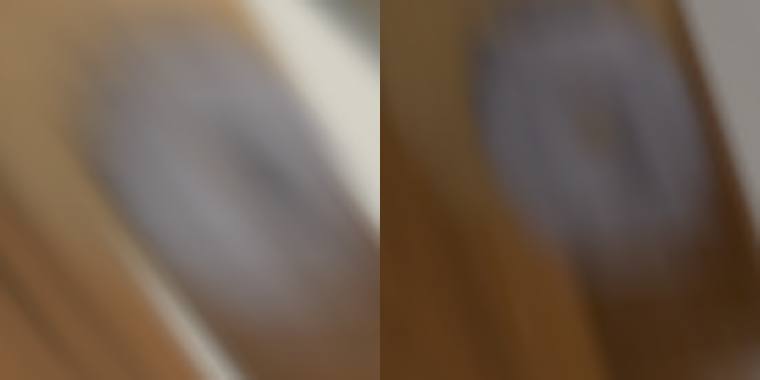

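```bash
cat >> fl.py <<'E'
    c0=np.array([a[0],.19,a[1]])
    for te in np.arange(-.036,-.0275,.001):
        q=proj(n,c0+ax*te+gx.reshape(-1,1)*xa+gz.reshape(-1,1)*za); S=map_coordinates(s,[q[:,1],q[:,0]],order=1).reshape(gx.shape)
        # edges of flange: b-r> thr
        B=[]
        for ox in np.arange(-.004,.0121,.0005):
            for oz in np.arange(-.008,.0121,.0005):
                r=np.hypot(gx-ox,gz-oz); f=(r<.0195)&(r>.009); w=(r>.0205)&(r<.026)&(np.hypot(gx,gz)<.029)
                B.append(((S[f].mean()-S[w].mean())/np.sqrt(S[f].var()+S[w].var()),ox,oz))
        print('%.3f'%te,np.round(max(B),4))
    for thr in(-10,-20,-30):
        m=(rr<.03)&(abs(t+.033)<.006)&(s>thr); print(thr,m.sum(),'X mean',X[m].mean().round(4),'Z',Z[m].mean().round(4),'xr',np.percentile(X[m],[3,97]).round(4),'zr',np.percentile(Z[m],[3,97]).round(4))
E
python3 fl.py | grep -v hist | tail -n +13
```

```text
face t pct [-0.0345 -0.0342 -0.0338 -0.0324 -0.0313] 71
-0.036 [1.7092 0.     0.012 ]
-0.035 [1.5578 0.003  0.0105]
-0.034 [1.4954 0.005  0.0075]
-0.033 [1.5869 0.008  0.0035]
-0.032 [1.7213e+00 9.0000e-03 5.0000e-04]
-0.031 [ 2.0418e+00  1.0500e-02 -2.0000e-03]
-0.030 [ 2.4615  0.0115 -0.004 ]
-0.029 [ 2.8204  0.012  -0.006 ]
-0.028 [ 2.6862  0.012  -0.0075]
-10 73 X mean 0.0046 Z 0.0056 xr [-0.0111  0.0193] zr [-0.0092  0.0195]
-20 102 X mean 0.0051 Z 0.005 xr [-0.0113  0.0218] zr [-0.0144  0.0199]
-30 114 X mean 0.0053 Z 0.0043 xr [-0.0114  0.0224] zr [-0.0147  0.0199]
face t pct [-0.0321 -0.0316 -0.0311 -0.0302 -0.0287] 70
-0.036 [1.5773 0.0025 0.012 ]
-0.035 [1.8411 0.0025 0.012 ]
-0.034 [1.9666 0.0035 0.012 ]
-0.033 [1.7681 0.004  0.0105]
-0.032 [1.5913 0.0045 0.008 ]
-0.031 [1.5148 0.0055 0.005 ]
-0.030 [1.5974e+00 6.5000e-03 1.0000e-03]
-0.029 [ 1.8296  0.008  -0.0025]
-0.028 [ 2.2934  0.0085 -0.005 ]
-10 89 X mean 0.0057 Z 0.0057 xr [-0.0111  0.0221] zr [-0.0111  0.0196]
-20 101 X mean 0.0056 Z 0.0053 xr [-0.0117  0.0227] zr [-0.0113  0.0195]
-30 115 X mean 0.0058 Z 0.0037 xr [-0.0119  0.0221] zr [-0.0181  0.0195]
```

```bash
python3 -m crank '[[255,0,0,0,7.2],[255,-0.56,0.9,0,0],[255,-0.56,0.9,0,0],[255,-0.56,0.9,0,0],[255,-0.56,0.9,0,0]]' 50 >/dev/null
python3 -m crank '[[255,-0.57,0.89,0,0],[255,0,0,0.5,0],[255,0,0,0.5,0],[255,0,0,0.48,0],[255,0,0,0,0]]' 50
cat >> fit.py <<'E'
def axd(yaw,pit): return np.array([-np.sin(yaw)*np.cos(pit),np.cos(yaw)*np.cos(pit),-np.sin(pit)])
def cyl(p,x0,r,y0):
    # fit axis: x,z at y0, yaw,pitch
    def res(a):
        ax=axd(a[2],a[3]); v=p-[a[0],y0,a[1]]; return np.linalg.norm(v-np.outer(v@ax,ax),axis=1)-r
    s=least_squares(res,x0,loss='soft_l1',f_scale=.001,x_scale=[.01,.01,.1,.1]); return s.x,np.median(abs(res(s.x)))
def rel(k=4,L0=.06,L1=.16):
    s=arm.get_state(); T=R.from_rotvec(s['tcp_rot']).as_matrix(); g=s['ee_pos']-[0,0,.003]; yaw=np.arctan2(-T[0,0],T[1,0])
    for n in('side','top'):
        im,d=avg(n,k); W=cloud(n,np.nan_to_num(d)); r_,g_,b_=np.moveaxis(im,-1,0); x,y,z=np.moveaxis(W,-1,0)
        ax=axd(yaw,np.radians(18)); v=W-g; t=v@ax; rr=np.linalg.norm(v-t[...,None]*ax,axis=-1)
        p=W[(t>L0)&(t<L1)&(rr<.014)&(r_-b_<25)]; y1=g[1]+.11*.95
        a,e=cyl(p,[g[0],g[2]-.035,yaw,.31],.0075,y1)
        tm=t[(rr<.014)&(t<.2)&(r_-b_<25)].max()
        m=(z>.04)&(z<.12)&(x>.56)&(x<.70)&(y>.14)&(y<.27)&(r_-b_>35)&(r_+g_+b_>220)
        b,e2=cyl(W[m],[.639,.073,-.05,.314],.03,.19)
        A=axd(a[2],a[3]); tip=np.array([a[0],y1,a[1]])+A*((.168-.11)/1)
        gg=np.array([a[0],y1,a[1]])-A*((a[0]*0+(y1-g[1]))/A[1])
        B=axd(b[2],b[3]); xa=np.cross(B,[0,0,1]); xa/=np.linalg.norm(xa); za=np.cross(xa,B); c=np.array([b[0],.19,b[1]])
        w=tip-c; print(n,len(p),'rod yaw %.2f pit %.2f err %.4f'%(np.degrees(a[2]),np.degrees(a[3]),e),'bias at grip',(gg-g).round(4),'tmax %.4f'%tm,'| barrel',b[:2].round(4),'yaw %.2f pit %.2f e %.4f'%(np.degrees(b[2]),np.degrees(b[3]),e2),'| tip rel t %.4f x %.4f z %.4f'%(w@B,w@xa,w@za))
    print('grip',g,'yaw',np.degrees(yaw),s['time'])
E
python3 -c "
from fit import *
rel()"
```

```text
time: 10.82
ee_pos: [0.6325, -0.025, 0.1463]
tcp_rot: [-2.273, -2.164, 0.005]
contact_force: [0.1, -0.5, -2.5]
finger_gap: 0.0216
gripper_force: 50.0
side 429 rod yaw -3.01 pit 18.55 err 0.0006 bias at grip [-0.0009  0.     -0.0035] tmax 0.1953 | barrel [0.6381 0.0716] yaw -4.37 pit 17.82 e 0.0007 | tip rel t -0.0571 x 0.0061 z -0.0029
top 434 rod yaw -2.76 pit 18.37 err 0.0004 bias at grip [ 0.0021  0.     -0.    ] tmax 0.1975 | barrel [0.6419 0.0664] yaw -11.59 pit 30.71 e 0.0000 | tip rel t -0.0588 x 0.0116 z -0.0073
grip [ 0.63248183 -0.02497765  0.14331889] yaw -2.8009278619954814 10.825
```

```bash
python3 -m crank '[[255,0,0.045,-0.085,0],[255,0.2,0,0.067,0],[255,0.2,0,0.067,0],[255,0,0,0,0]]' 50
python3 - <<'E'
from fit import *
print(arm.get_state()['ee_pos'])
for n in('side','top'): snap(n,n+'2')
a=cv2.resize(cv2.imread('pics/side2.png')[170:250,320:400],(400,400),interpolation=cv2.INTER_CUBIC);b=cv2.resize(cv2.imread('pics/top2.png')[160:240,330:410],(400,400),interpolation=cv2.INTER_CUBIC)
cv2.imwrite('pics/v2.png',np.hstack([a,b]))
E
```

```text
time: 11.72
ee_pos: [0.6366, -0.008, 0.1462]
tcp_rot: [-2.273, -2.167, 0.0]
contact_force: [-1.3, 0.4, -2.5]
finger_gap: 0.0218
gripper_force: 50.0
[ 0.63661164 -0.00802927  0.14618332]
```

View pics/v2.png

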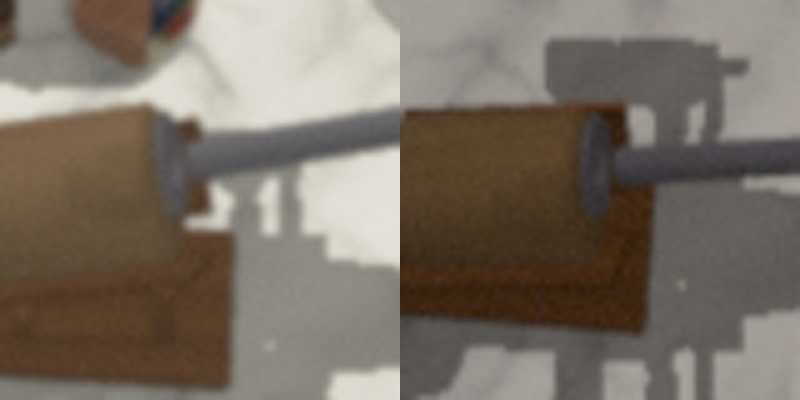

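```bash
python3 -m crank '[[255,0,0,0.05,0],[255,0,0,0,0]]' 50
python3 -m crank '[[255,0.05,0,0.017,0],[255,0.05,0,0.017,0],[255,0,0,0,0]]' 50 
python3 -m crank '[[255,0.05,0,0.017,0],[255,0.05,0,0.017,0],[255,0,0,0,0]]' 50 | grep -v tcp
python3 -m crank '[[255,0.05,0,0.017,0],[255,0,0,0,0]]' 50 | grep -v tcp
python3 -c "
from fit import *
rel(3)"
```

```text
time: 12.08
ee_pos: [0.6368, -0.0101, 0.1444]
tcp_rot: [-2.277, -2.164, 0.001]
contact_force: [-0.8, -0.2, -1.7]
finger_gap: 0.0212
gripper_force: 50.0
time: 12.45
ee_pos: [0.6371, -0.0054, 0.1432]
tcp_rot: [-2.276, -2.165, -0.0]
contact_force: [0.5, -0.1, -1.2]
finger_gap: 0.0217
gripper_force: 50.0
time: 12.82
ee_pos: [0.6373, -0.0014, 0.1418]
contact_force: [0.5, 0.1, -2.3]
finger_gap: 0.0216
gripper_force: 50.0
time: 13.08
ee_pos: [0.6374, 0.0005, 0.1412]
contact_force: [0.2, 0.1, -2.1]
finger_gap: 0.0217
gripper_force: 50.0
side 453 rod yaw -2.44 pit 18.46 err 0.0007 bias at grip [-0.0013 -0.     -0.0053] tmax 0.1694 | barrel [0.638  0.0715] yaw -4.26 pit 18.01 e 0.0008 | tip rel t -0.0306 x 0.0072 z -0.0015
top 425 rod yaw -2.88 pit 18.19 err 0.0005 bias at grip [-0.0005 -0.     -0.0034] tmax 0.1692 | barrel [0.6481 0.0536] yaw -6.15 pit 17.42 e 0.0000 | tip rel t -0.0373 x 0.0001 z 0.0184
grip [6.37447986e-01 5.10531788e-04 1.38182382e-01] yaw -2.8625107515528874 13.075
```

```bash
for i in 1; do python3 -m crank '[[255,0.05,0,0.017,0],[255,0,0,0,0]]' 50 | grep -v tcp; done
python3 -m crank '[[255,0.05,0,0.017,0],[255,0,0,0,0]]' 50 | grep -v tcp
python3 -m crank '[[255,0.05,0,0.017,0],[255,0,0,0,0]]' 50 | grep -v tcp
```

```text
time: 13.62
ee_pos: [0.6375, 0.0025, 0.1405]
contact_force: [1.0, -0.2, -2.1]
finger_gap: 0.0217
gripper_force: 50.0
time: 13.88
ee_pos: [0.6376, 0.0046, 0.1398]
contact_force: [0.8, 0.2, -2.1]
finger_gap: 0.0218
gripper_force: 50.0
time: 14.12
ee_pos: [0.6378, 0.0066, 0.1391]
contact_force: [0.0, 0.8, -1.7]
finger_gap: 0.0214
gripper_force: 50.0
```

```bash
python3 -m crank '[[255,0.06,0,0.02,0],[255,0.06,0,0.02,0],[255,0,0,0,0]]' 50 | grep -v tcp
python3 -m crank '[[255,0.06,0,0.02,0],[255,0.06,0,0.02,0],[255,0,0,0,0]]' 50 | grep -v tcp
python3 -c "
from fit import *
rel(3,L1=.13)"
```

```text
time: 14.5
ee_pos: [0.638, 0.0115, 0.1375]
contact_force: [-0.0, 0.5, -1.9]
finger_gap: 0.0218
gripper_force: 50.0
time: 14.88
ee_pos: [0.6382, 0.0163, 0.1359]
contact_force: [0.8, -0.6, -1.3]
finger_gap: 0.0214
gripper_force: 50.0
side 318 rod yaw -2.77 pit 18.51 err 0.0006 bias at grip [-0.0017  0.     -0.0052] tmax 0.1533 | barrel [0.6381 0.0715] yaw -4.38 pit 17.95 e 0.0008 | tip rel t -0.0139 x 0.0072 z -0.0017
top 297 rod yaw -2.82 pit 18.81 err 0.0005 bias at grip [-0.0003  0.     -0.0021] tmax 0.1522 | barrel [0.639 0.073] yaw -2.86 pit 17.99 e nan | tip rel t -0.0144 x 0.0075 z -0.0010
grip [0.63824799 0.01628404 0.13291599] yaw -2.856788004196435 14.875
  return _methods._mean(a, axis=axis, dtype=dtype,
  ret = ret.dtype.type(ret / rcount)
```

```bash
python3 -m crank '[[255,0.095,0,0.031,0],[255,0.095,0,0.031,0],[255,0.095,0,0.031,0],[255,0.095,0,0.031,0]]' 50 | grep -v tcp
python3 -m crank '[[255,0.095,0,0.031,0],[255,0.095,0,0.031,0],[255,0.095,0,0.031,0],[255,0.095,0,0.031,0]]' 50 | grep -v tcp
```

```text
time: 15.68
ee_pos: [0.6391, 0.0314, 0.131]
contact_force: [1.7, -1.3, -0.8]
finger_gap: 0.0214
gripper_force: 50.0
time: 16.18
ee_pos: [0.6399, 0.0464, 0.126]
contact_force: [2.2, -0.7, -0.8]
finger_gap: 0.0216
gripper_force: 50.0
```

```bash
python3 -m crank '[[255,0.095,0.01,0.031,0],[255,0.095,0.01,0.031,0],[255,0.095,0.005,0.030,0],[255,0.095,0.005,0.030,0]]' 50 | grep -v tcp
python3 -m crank '[[255,0.095,0.005,0.030,0],[255,0.095,0.005,0.030,0],[255,0.095,0.005,0.030,0],[255,0.095,0.005,0.030,0]]' 50 | grep -v tcp
```

```text
time: 16.68
ee_pos: [0.6417, 0.0616, 0.121]
contact_force: [0.2, -0.8, -0.5]
finger_gap: 0.0218
gripper_force: 50.0
time: 17.18
ee_pos: [0.6431, 0.0767, 0.1162]
contact_force: [-0.6, 0.7, -1.1]
finger_gap: 0.0218
gripper_force: 50.0
```

```bash
python3 -m crank '[[255,0.095,0.003,0.031,0],[255,0.095,0.003,0.031,0],[255,0.095,0.003,0.031,0],[255,0.095,0.003,0.031,0],[255,0.095,0.003,0.031,0]]' 50 | grep -v tcp
python3 -m crank '[[255,0.05,0,0.016,0],[255,0.05,0,0.016,0],[255,0,0,0,0]]' 50 | grep -v tcp
python3 -m crank '[[255,0.05,0,0.016,0],[255,0.05,0,0.016,0],[255,0,0,0,0]]' 50 | grep -v tcp
```

```text
time: 17.8
ee_pos: [0.6444, 0.0956, 0.11]
contact_force: [-3.1, -0.9, 1.7]
finger_gap: 0.0217
gripper_force: 50.0
time: 18.18
ee_pos: [0.6447, 0.0997, 0.1087]
contact_force: [-2.2, 0.1, 0.2]
finger_gap: 0.0215
gripper_force: 50.0
time: 18.55
ee_pos: [0.6451, 0.1037, 0.1075]
contact_force: [-3.2, 1.0, -0.6]
finger_gap: 0.0218
gripper_force: 50.0
```

```bash
python3 -m crank '[[255,0.05,-0.02,0.016,0],[255,0,0,0,0]]' 50 | grep -v tcp
python3 -m crank '[[255,0.04,0,0.013,0],[255,0,0,0,0]]' 50 | grep -v tcp
python3 -c "
from fit import *
snap('side','side3');snap('top','top3')
a=cv2.resize(cv2.imread('pics/side3.png')[170:250,300:400],(500,400),interpolation=cv2.INTER_CUBIC);b=cv2.imread('pics/top3.png')[120:240,320:395];b=cv2.resize(b,(250,400),interpolation=cv2.INTER_CUBIC)
cv2.imwrite('pics/v3.png',np.hstack([a,b]))"
```

```text
time: 18.8
ee_pos: [0.6449, 0.1058, 0.1069]
contact_force: [-0.9, 0.2, -2.0]
finger_gap: 0.0215
gripper_force: 50.0
time: 19.05
ee_pos: [0.645, 0.1062, 0.1068]
contact_force: [-2.2, -3.8, 1.9]
finger_gap: 0.0217
gripper_force: 50.0
```

View pics/v3.png

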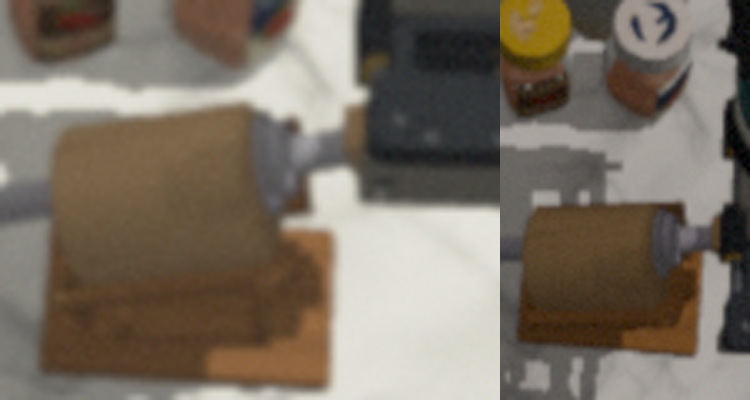

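```bash
python3 -m crank '[[255,0,0,0,0],[255,0,0,0,0]]' 10 | grep -v tcp
python3 -m crank '[[255,-0.056,0,0.058,0],[255,-0.056,0,0.058,0],[255,-0.05,0,0.062,0],[255,-0.05,0,0.062,0],[255,0,0,0,0]]' 10 | grep -v tcp
python3 - <<'E'
from fit import *
snap('side','side4');snap('top','top4')
a=cv2.resize(cv2.imread('pics/side4.png')[170:250,300:400],(500,400),interpolation=cv2.INTER_CUBIC);b=cv2.resize(cv2.imread('pics/top4.png')[155:235,315:375],(300,400),interpolation=cv2.INTER_CUBIC)
cv2.imwrite('pics/v4.png',np.hstack([a,b]))
im,d=avg('side',3); W=cloud('side',np.nan_to_num(d)); x,y,z=np.moveaxis(W,-1,0); r,g,bb=np.moveaxis(im,-1,0)
m=(z>.055)&(z<.14)&(x>.58)&(x<.70)&(y>.14)&(y<.27)&(r-bb>35)&(r+g+bb>220); a,e=cyl(W[m],[.639,.073,-.05,.2],.03,.19); print(a[:2],np.degrees(a[2:]),e)
E
```

```text
time: 19.4
ee_pos: [0.6449, 0.1062, 0.1067]
contact_force: [-2.5, -4.4, 2.5]
finger_gap: 0.022
gripper_force: 10.0
time: 20.02
ee_pos: [0.6438, 0.0996, 0.0964]
contact_force: [-1.8, 3.2, 0.6]
finger_gap: 0.0217
gripper_force: 10.0
[0.63762056 0.0747301 ] [-3.72214517 12.25942565] 0.0007824831153465661
```

View pics/v4.png

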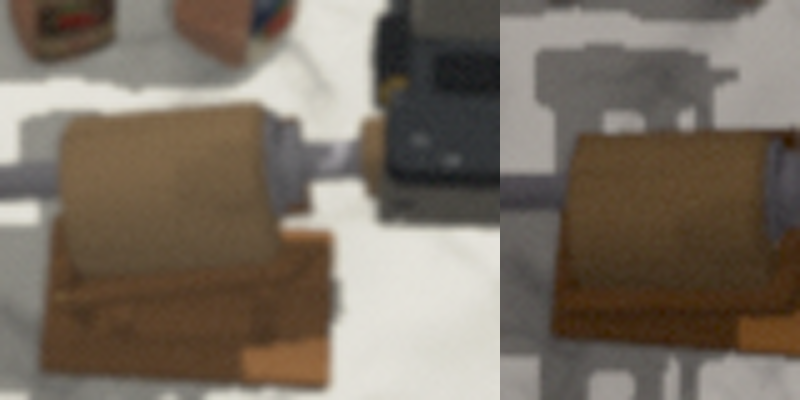

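```bash
python3 -m crank '[[255,-0.03,0,0.07,0],[255,-0.03,0,0.07,0],[255,-0.03,0,0.07,0],[255,-0.03,0,0.07,0],[255,0,0,0,0]]' 10 | grep -v tcp
python3 -m crank '[[255,-0.025,0,0.07,0],[255,-0.025,0,0.07,0],[255,-0.02,0,0.07,0],[255,0,0,0,0]]' 10 | grep -v tcp
cat >> fit.py <<'E'
def bar(y0=.19,box=(.58,.70,.13,.29),n='side',zl=(.055,.16)):
    im,d=avg(n,3); W=cloud(n,np.nan_to_num(d)); x,y,z=np.moveaxis(W,-1,0); r,g,bb=np.moveaxis(im,-1,0)
    m=(z>zl[0])&(z<zl[1])&(x>box[0])&(x<box[1])&(y>box[2])&(y<box[3])&(r-bb>35)&(r+g+bb>220); a,e=cyl(W[m],[(box[0]+box[1])/2,(zl[0]+zl[1])/2-.02,-.05,0],.03,y0)
    ax=axd(a[2],a[3]); v=W-[a[0],y0,a[1]]; t=v@ax; rr=np.linalg.norm(v-t[...,None]*ax,axis=-1); h=t[m&(abs(rr-.03)<.0025)]
    print(n,'barrel x,z at y0',a[:2].round(4),'yaw,pit',np.degrees(a[2:]).round(2),'e %.4f'%e,'t range',np.percentile(h,[1,99]).round(4),len(h))
E
python3 -c "
from fit import *
bar()"
```

```text
time: 20.9
ee_pos: [0.6439, 0.0934, 0.0853]
contact_force: [-1.9, 1.8, 1.7]
finger_gap: 0.0218
gripper_force: 10.0
time: 21.4
ee_pos: [0.6437, 0.0906, 0.0769]
contact_force: [-1.7, 1.4, 0.9]
finger_gap: 0.022
gripper_force: 10.0
side barrel x,z at y0 [0.6372 0.085 ] yaw,pit [-2.99 -4.88] e 0.0008 t range [-0.034   0.0346] 1174
```

```bash
python3 -m crank '[[255,-0.025,0,0.07,0],[255,-0.02,0,0.07,0],[255,0,0,0,0]]' 10 | grep -v tcp
python3 -m crank '[[255,0,0,0,0],[255,0,0,0,0],[255,0,0,0,0]]' 60 | grep -v tcp
python3 -m crank '[[255,0,0,-0.1,0],[255,0,0,-0.2,0],[255,0,0,-0.2,0],[255,0,0,0,0]]' 60 | grep -v tcp
python3 -c "
from fit import *
bar()"
```

```text
time: 21.92
ee_pos: [0.6436, 0.0888, 0.0713]
contact_force: [-1.5, 1.4, 2.1]
finger_gap: 0.0221
gripper_force: 10.0
time: 22.3
ee_pos: [0.6436, 0.0888, 0.0715]
contact_force: [-2.3, 1.7, 0.6]
finger_gap: 0.0213
gripper_force: 60.0
time: 22.8
ee_pos: [0.6444, 0.0892, 0.0927]
contact_force: [-0.4, -0.2, -3.2]
finger_gap: 0.0215
gripper_force: 60.0
side barrel x,z at y0 [0.6447 0.0982] yaw,pit [ -3.43 -12.25] e 0.0007 t range [-0.0376  0.0315] 1170
```

```bash
python3 -m crank '[[255,0,0,-0.4,0],[255,0,0,-0.6,0],[255,0,0,-0.6,0],[255,0,0,-0.6,0],[255,0,0,0,-3.6]]' 60 | grep -v tcp
python3 -m crank '[[255,0,0,0,-3.6],[255,0,0,0,0],[255,0.07,-0.4,0,0],[255,0.07,-0.6,0,0],[255,0.07,-0.6,0,0]]' 60 | grep -v tcp
python3 -m crank '[[255,0.07,-0.6,0,0],[255,0.05,-0.6,0,0],[255,0.02,-0.6,0,0],[255,0.02,-0.6,0,0],[255,0,-0.57,0,0]]' 60 | grep -v tcp
python3 -m crank '[[255,0,0,0,0],[255,0,0,0,0]]' 60
python3 -c "
from fit import *
bar(.183,(.40,.52,.12,.27),'side',(.14,.27));bar(.183,(.40,.52,.12,.27),'top',(.14,.27))"
```

```text
time: 23.58
ee_pos: [0.6454, 0.0896, 0.1833]
contact_force: [-0.3, 0.5, -4.5]
finger_gap: 0.0214
gripper_force: 60.0
time: 24.2
ee_pos: [0.5787, 0.0928, 0.18]
contact_force: [-0.5, 0.0, -3.6]
finger_gap: 0.0218
gripper_force: 60.0
time: 24.82
ee_pos: [0.4597, 0.0903, 0.1803]
contact_force: [-0.2, 0.8, -3.8]
finger_gap: 0.0217
gripper_force: 60.0
time: 25.08
ee_pos: [0.4615, 0.0903, 0.1803]
tcp_rot: [2.136, 2.302, 0.003]
contact_force: [0.3, 0.5, -3.9]
finger_gap: 0.0215
gripper_force: 60.0
side barrel x,z at y0 [0.452  0.1844] yaw,pit [  3.78 -12.22] e 0.0006 t range [-0.0289  0.0394] 1695
top barrel x,z at y0 [0.4525 0.1854] yaw,pit [  9.72 -25.85] e 0.0000 t range [-0.0319  0.0131] 5
```

```bash
python3 -m crank '[[255,0,0,0.5,0],[255,0,0,0.5,0],[255,0,0,0.5,0],[255,0,0,0.4,0],[255,0,0,0,0]]' 60 | grep -v tcp
python3 -m crank '[[255,0,0,0.25,0],[255,0,0,0.2,0],[255,0,0,0.15,0],[255,0,0,0,0]]' 60 | grep -v tcp
python3 - <<'E'
from fit import *
snap('side','side5');snap('top','top5')
a=cv2.resize(cv2.imread('pics/side5.png')[250:350,290:420],(520,400),interpolation=cv2.INTER_CUBIC);b=cv2.resize(cv2.imread('pics/top5.png')[250:340,300:360],(267,400),interpolation=cv2.INTER_CUBIC)
cv2.imwrite('pics/v5.png',np.hstack([a,b]))
E
```

```text
time: 26.0
ee_pos: [0.4596, 0.0901, 0.1026]
contact_force: [0.4, -0.2, -3.9]
finger_gap: 0.0216
gripper_force: 60.0
time: 26.5
ee_pos: [0.46, 0.0901, 0.0792]
contact_force: [0.4, -0.4, -3.5]
finger_gap: 0.0221
gripper_force: 60.0
```

View pics/v5.png

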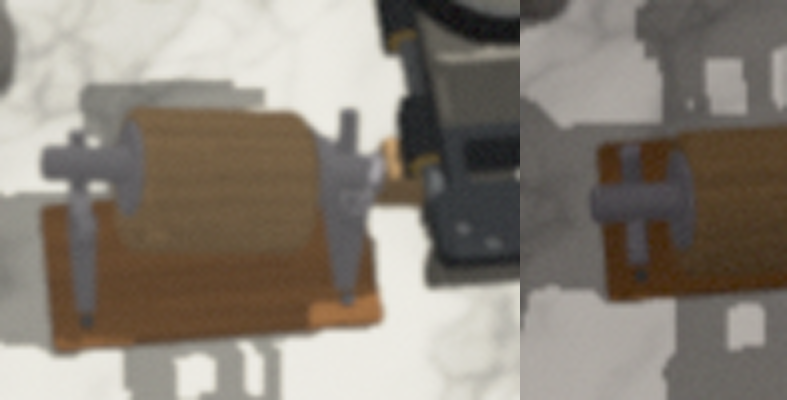

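```bash
B='from fit import *
bar(.183,(.40,.52,.13,.24),"side",(.06,.2))'
python3 -m crank '[[255,0,0,0,0],[255,0,0,0,0]]' 30 | grep force; python3 -c "$B"
python3 -m crank '[[255,0,0,0,0],[255,0,0,0,0]]' 18 | grep force; python3 -c "$B"
python3 -m crank '[[255,0,0,0,0],[255,0,0,0,0]]' 12 | grep force; python3 -c "$B"
```

```text
contact_force: [0.3, -0.2, -4.8]
gripper_force: 30.0
side barrel x,z at y0 [0.4508 0.0839] yaw,pit [  4.27 -12.37] e 0.0007 t range [-0.0299  0.0392] 1478
contact_force: [0.0, -0.3, -2.2]
gripper_force: 18.0
side barrel x,z at y0 [0.4257 0.1051] yaw,pit [-48.29 -19.67] e 0.0051 t range [-0.0276  0.0377] 372
contact_force: [0.7, -1.0, -1.6]
gripper_force: 12.0
side barrel x,z at y0 [0.4251 0.1044] yaw,pit [-49.61 -20.44] e 0.0050 t range [-0.027   0.0376] 373
```

```bash
python3 -m crank '[[255,0,0,0.03,0],[255,0,0,0.03,0],[255,0,0,0,0]]' 8 | grep -v tcp
python3 - <<'E'
from fit import *
bar(.183,(.40,.52,.13,.24),"side",(.03,.13))
bar(.183,(.40,.52,.13,.24),"top",(.03,.13))
snap('side','side6');snap('top','top6')
a=cv2.resize(cv2.imread('pics/side6.png')[250:350,290:420],(520,400),interpolation=cv2.INTER_CUBIC);b=cv2.resize(cv2.imread('pics/top6.png')[250:340,300:360],(267,400),interpolation=cv2.INTER_CUBIC)
cv2.imwrite('pics/v6.png',np.hstack([a,b]))
E
```

```text
time: 28.18
ee_pos: [0.4604, 0.0901, 0.0771]
contact_force: [0.1, -0.5, -1.2]
finger_gap: 0.0217
gripper_force: 8.0
side barrel x,z at y0 [0.4509 0.0595] yaw,pit [4.42 0.46] e 0.0006 t range [-0.0313  0.0384] 1465
  return _methods._mean(a, axis=axis, dtype=dtype,
  ret = ret.dtype.type(ret / rcount)
Traceback (most recent call last):
  File "fit.py", line 48, in bar
    print(n,'barrel x,z at y0',a[:2].round(4),'yaw,pit',np.degrees(a[2:]).round(2),'e %.4f'%e,'t range',np.percentile(h,[1,99]).round(4),len(h))
                                                                                                        ~~~~~~~~~~~~~^^^^^^^^^^
IndexError: index -1 is out of bounds for axis 0 with size 0
```

```bash
python3 -m crank '[[255,0,0,0.03,0],[255,0,0,0,0]]' 5 | grep -v tcp
python3 -m crank '[[200,0,0,0,0],[150,0,0,0,0],[80,0,0,0,0],[0,0,0,0,0],[0,0,0,0,0]]' 5 | grep -v tcp
python3 -m crank '[[0,0,0,0,0],[0,0,0,0,0],[0,0,0,0,0],[0,0,0,0,0]]' 5 | grep -v tcp
```

```text
time: 28.72
ee_pos: [0.4604, 0.0901, 0.0762]
contact_force: [1.1, -1.0, 0.6]
finger_gap: 0.0219
gripper_force: 5.0
time: 29.35
ee_pos: [0.4603, 0.0902, 0.076]
contact_force: [-0.5, -0.1, 0.1]
finger_gap: 0.0595
gripper_force: 0.0
time: 29.85
ee_pos: [0.4603, 0.0902, 0.076]
contact_force: [-0.0, -0.8, -0.8]
finger_gap: 0.0918
gripper_force: 0.0
```

Retract up and back, then check.

```bash
python3 -m crank '[[0,0,0,-0.4,0],[0,0,0,-0.8,0],[0,0,0,-1,0],[0,0,0,-0.8,0],[0,-0.6,0,0,0]]' | grep -v tcp
python3 -m crank '[[0,-1,0,0,0],[0,-1,0,0,0],[0,-1,0,0,0],[0,-0.6,0,0,0],[0,0,0,0,0]]' | grep -v tcp
python3 - <<'E'
from fit import *
bar(.183,(.40,.52,.13,.24),"side",(.03,.13)); bar(.183,(.40,.52,.13,.24),"top",(.03,.13))
for n in('side','top'):
    im,d=avg(n,3); W=cloud(n,np.nan_to_num(d)); x,y,z=np.moveaxis(W,-1,0)
    h=W[(z>.068)&(z<.094)&(x>.42)&(x<.5)&(y>.05)&(y<.112)]; print(n,'handle',cv2.minAreaRect((h[:,:2]*1000).astype(np.float32)),np.percentile(h[:,2],[50,90]))
    q=W[(z>.06)&(z<.094)&(x>.42)&(x<.5)&(y>.235)&(y<.27)]; print('tip z90',np.percentile(q[:,2],90),'ymax',q[:,1].max(),'x',np.median(q[:,0]))
    cv2.imwrite(f'pics/{n}7.png',im[:,:,::-1])
cv2.imwrite('pics/v7.png',np.hstack([cv2.resize(cv2.imread(f'pics/{n}7.png')[150:350,190:440],(400,320)) for n in('side','top')]))
E
```

```text
time: 30.48
ee_pos: [0.4638, 0.068, 0.1998]
contact_force: [0.0, 0.2, 0.0]
finger_gap: 0.0919
gripper_force: 0.0
time: 31.1
ee_pos: [0.4731, -0.0789, 0.1969]
contact_force: [-0.2, 1.0, -0.7]
finger_gap: 0.0917
gripper_force: 0.0
side barrel x,z at y0 [0.4509 0.0592] yaw,pit [4.48 0.28] e 0.0007 t range [-0.0305  0.0378] 1317
  return _methods._mean(a, axis=axis, dtype=dtype,
  ret = ret.dtype.type(ret / rcount)
Traceback (most recent call last):
  File "fit.py", line 48, in bar
    print(n,'barrel x,z at y0',a[:2].round(4),'yaw,pit',np.degrees(a[2:]).round(2),'e %.4f'%e,'t range',np.percentile(h,[1,99]).round(4),len(h))
                                                                                                        ~~~~~~~~~~~~~^^^^^^^^^^
IndexError: index -1 is out of bounds for axis 0 with size 0
```

```bash
python3 - <<'E'
from fit import *
for n in('side','top'):
    im,d=avg(n,3); W=cloud(n,np.nan_to_num(d)); x,y,z=np.moveaxis(W,-1,0)
    cv2.imwrite(f'pics/{n}7.png',im[:,:,::-1])
    h=W[(z>.068)&(z<.094)&(x>.42)&(x<.5)&(y>.05)&(y<.112)]; print(n,'handle',cv2.minAreaRect((h[:,:2]*1000).astype(np.float32)),np.percentile(h[:,2],[50,90]))
    q=W[(z>.06)&(z<.094)&(x>.42)&(x<.5)&(y>.235)&(y<.27)]; print('tip z90',np.percentile(q[:,2],90),'ymax',q[:,1].max(),'x',np.median(q[:,0]))
cv2.imwrite('pics/v7.png',np.hstack([cv2.resize(cv2.imread(f'pics/{n}7.png')[150:350,190:440],(400,320)) for n in('side','top')]))
E
```

```text
side handle ((457.6813049316406, 90.25444030761719), (23.66786766052246, 44.80358123779297), 3.8040435314178467) [0.08226494 0.08392779]
tip z90 0.091642612916699 ymax 0.26011623532794914 x 0.44436886012137045
top handle ((459.83917236328125, 91.2713851928711), (21.988353729248047, 41.4748420715332), 4.166319370269775) [0.08416193 0.08561309]
tip z90 0.08982414747967647 ymax 0.262671977740494 x 0.4477268429259632[ WARN:0@3.611] global loadsave.cpp:1063 imwrite_ Unsupported depth image for selected encoder is fallbacked to CV_8U.
```

View pics/v7.png

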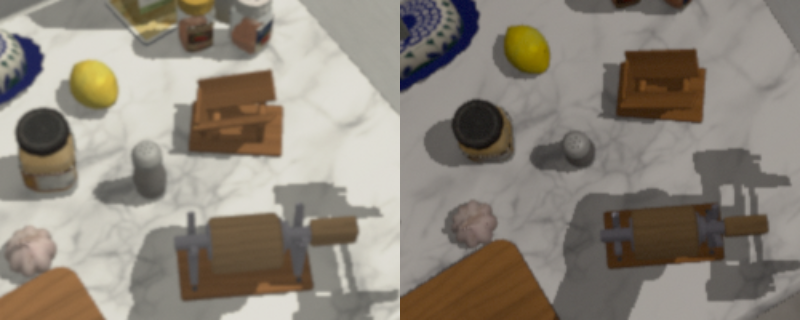

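```bash
python3 -c "
from workcell import arm
print(arm.close_job())"
```

```text
the job is handed in; nothing more can be done
None
```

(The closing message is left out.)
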